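Load a gearbox housing and its cover into the assembly fixture

ROBOT

A 7-joint arm with a two-finger parallel gripper is mounted at the origin on the work surface. World frame = base frame: x ahead of the robot, y to its left, z up, the work surface at z = 0. Lengths are in mm, angles in rad, forces in N, time in s.
With the tool pointing down it reaches from about 400 to 850 mm from the base axis. Payload 10.4 kg.
Tool frame: the origin (TCP) lies on the centre line of the jaws, within the pads' length; the fingertips stand 11 mm ahead of it and the grasp point (between the pads) lies 8 mm behind it; z points along the fingers, y is the line along which they close (so a half turn about z gives the same grasp; the last joint's range is limited). The gripper opens to 85 mm and grips with 20 to 120 N. Pads are 22 mm wide; open, the fingers measure 114 mm over their backs; the gripper's body (76 mm by 85 mm) begins 54 mm behind the grasp point. The pads swing forward as they close: fully open they stand 13 mm farther back than shut.
Start: joints at [1.147, 0.332, -0.065, 1.46, 0.022, 1.35, -0.088], TCP at [243.869, -575.48, 242.338] pointing down, gripper open.
Joint ranges: [-2.6, 2.6], [-0.5, 2.12], [-1.47, 1.34], [0.16, 2.42], [-1.27, 4.41], [0.06, 2.06], [-2.6, 2.6]. Speed limits (rad/s): [2.22, 2.22, 2.79, 2.79, 3.14, 3.14, 3.14].

INTERFACE

Orientations are given as [roll, pitch, yaw] about the fixed x, y, z axes, in that order (R = Rz(yaw) Ry(pitch) Rx(roll)).
In Python, from plant import readout, imaging, ticket, boxes_of gives the robot as it stands.
- The arm moves only by the shell command python3 -m creep 'ROWS' [FORCE]. ROWS is a JSON object of lists of equal length, an entry for each row: "translation": the shift along the world's x, y, z as a fraction of full scale, a list of three; "turn": the turn about the world's z as a fraction of full scale; "claw": the closure, from 0 (fully open) to 1 (shut). A call has 1 to 20 rows; each row shifts and turns the commanded pose from where the row before left it; what a row does not reach is not made up. Full scale, the value 1, is 0.3 m for a shift and 90 degrees for a turn. A row lasts 1/10 s, in which the tool goes at most 50 mm and 8.59 degrees, less where a joint would pass 70% of its speed; a pose out of reach is approached as far as the arm can. A call with a number of a shift or a turn outside -1 to 1 is refused whole. A call with a gripper value outside its range is refused whole. The fingers move at their own pace and stop on an object; FORCE is the grip in N (left out, the last holds). Time passes only in rows, so rows that do not move let the fingers close. It gives the time, the measured TCP pose, the force, the opening and the grip force at its end, in the units of the state.
- readout.observe(): the state, without advancing time (a new reading comes with each control period).
- imaging.read_camera(name): name is "scene" or "top" or "wrist"; returns a dict with "frame" (480x640x3 uint8, red, green, blue), "vfov" (degrees; the focal length in pixels is half the picture's height over the tangent of half this angle, whatever the lens; pixels are square), "cx", "cy" (the principal point, pixels), "pose" (4x4, takes a point from camera to world coordinates). Camera axes: x right, y down, z forward; pixel columns grow to the right and rows downward; lengths in mm; the calibration is good to about 2 mm. A picture is of the moment at which its call begins. There is no depth.
- ticket.hand_in(): hands the job in; it is judged then, once.
Trained networks look in a picture, given as the dict that the camera call returned (one of the last four; its "shot" number tells which), for a name from the list of things; names that differ only in an ending like _2 or _b are one class to them, and where a whole thing is asked for, a point or a joint stands for the part that bears it (a point fixed in the world has none). Each returns a list of dicts, best first, with "confidence" (0 to 1); they miss things now and then, are a little off and sometimes report something else, mostly with a low value. They report only what shows in the picture. A call takes as long as a camera call. They do not tell look-alikes from the thing itself.
- boxes_of(picture, label): "box" ([left, top, width, height] as shares, 0 to 1, of the picture: columns of its width, rows of its height, round what is visible of it).
The state is a dict: "clock": time; "joints": joint angles; "joint_velocities": joint speeds; "tau": joint torques, N m; "ee_pos": TCP position; "ee_rot": TCP orientation; "force": force on the tool from outside, world axes, zero at the start; "torque": the same for the moment, N m; "opening": finger opening in mm; "gripper_force": force on a finger pad.
Only numpy, scipy, OpenCV 4.12 (cv2) and the standard library are available. Lean on these libraries where they do the work, as an engineer would, in place of code of your own. Each camera call takes 0.05 s, during which the arm holds its last target. There are 200 camera calls.

TASK

Load the assembly fixture: seat the open gearbox housing on the fixture's two locating pins, fully down on the nest, with its cover on, the right way round: output shaft in the boss, dowels in their holes, cover lying flush all round on the housing. Set the parts down rather than dropping them, and do not disturb the screw bin, the screwdriver or the oil bottle.

Things in the scene. Friction and masses are not known exactly. Their poses are not given: they have to be found in the camera images.
- fixture: Assembly fixture, fixed: grey base plate 250 x 150 x 15 mm (local x -105 to +145), on it a black nest block 152 x 48 mm, top 27 mm above the bench, with two upright steel locating pins. Origin: on the bench under the nest's centre; x along the nest, z up. At the +x end a rigid toggle clamp, swung open, from x = +100 mm outwards, up to 90 mm above the bench; it never moves.
- nest (a point): centre of the nest's top face, 27 mm above the bench, axes as the fixture: the housing's origin belongs here, with the same axes
- pin_a (a point): foot of the off-centre locating pin (local +62, +15 mm) on the nest's top face. Pins: 10 mm in diameter, 16 mm tall (8 mm straight, then a cone to a 4 mm tip). The pins allow the housing one way round only
- pin_b (a point): foot of the other locating pin (local -62, 0 mm), same size, on the nest's top face
- tray: low black parts tray, fixed to the bench, 260 (x) x 280 mm, floor 4 mm thick, rim 10 mm above the bench and 4 mm thick. Origin: on the bench under its centre. The housing and the cover lie on its floor, side by side, either one on either side
- housing: Loose aluminium gearbox housing, 0.33 to 0.55 kg, open on top: box 100 (x) x 58 (y) x 36 mm, 5 mm walls, flat underside and flat long sides 58 mm apart (low ribs 0.8 mm proud on their lowest 8 mm). Origin: centre of the underside; z up. At each short end a lug 24 x 26 x 8 mm, level with the underside, with a hole for a fixture pin. Inside, a large gear on the upright output shaft.
- housing_rim (a point): centre of the housing's open top, 36 mm above the underside, axes as the housing: the cover's origin belongs here, with the same axes. Two dowels, 6 mm in diameter, stand 9 mm above the rim (4 mm straight, 5 mm cone) at local (-39, +20) and (+39, -20) mm
- shaft (a point): point on the output shaft's axis at rim height (housing's local +16, 0, +36 mm); the shaft is 12 mm in diameter and ends 24 mm above the rim
- lug_a (a point): centre of the off-centre lug's 14 mm through hole at the underside (local +62, +15, 0 mm); belongs on pin_a
- lug_b (a point): centre of the other lug's 14 mm through hole at the underside (local -62, 0, 0 mm); belongs on pin_b
- cover: Loose aluminium cover plate, 0.13 to 0.23 kg, 102 (x) x 62 (y) x 10 mm, flat underneath, flat long sides 62 mm apart. Origin: centre of the underside; z up. On top an off-centre round bearing boss, 34 to 36 mm across, 12 mm tall, at local (+16, 0). Two 9.5 mm through holes for the dowels at local (-39, +20) and (+39, -20) mm. On the housing it overhangs the long sides by 2 mm
- cover_bore (a point): centre of the shaft bore, 17.5 to 20 mm wide, right through plate and boss, at the cover's underside (local +16, 0, 0 mm)
- screw_bin: bystander: blue bin with screws, 80 x 110 x 50 mm, on the bench; origin under its centre
- screwdriver: bystander: screwdriver lying on the bench beyond the work
- oil_bottle: bystander: small white bottle, 44 mm across, 85 mm tall, upright on the bench; origin under its centre
Things that resemble listed ones, but are neither listed nor needed, are in the scene too. Leave any yellow look-alike of the housing alone. There is more than one size of the cover; the one meant has the size given above.

How it is judged (in metres and radians):
At the end, for the whole second after the job is handed in: Housing on the nest (within 2 mm of its face, each lug hole within 4 mm of its pin, tilt under 0.03 rad); cover on the housing rim (within 2 mm, tilt under 0.03 rad, bore within 5 mm of the shaft axis, turned under 0.08 rad from the housing); both at rest (z of housing in the frame of nest between -0.003 and 0.002 m and horizontal distance between lug_a and pin_a below 0.004 m and horizontal distance between lug_b and pin_b below 0.004 m and angle between each of housing, cover's own z axis and vertical below 0.03 rad and z of cover in the frame of housing_rim between -0.003 and 0.002 m and horizontal distance between cover_bore and shaft below 0.005 m and angle between the x axis of cover and the x axis of housing, either way round below 0.08 rad and linear speed of each of housing, cover below 0.02 m/s); the robot touches nothing.
It fails at once if the housing is dropped (falls free faster than 0.6 m/s, a fall of about 18 mm) (contact force between the fingers and housing below 0.05 N and linear speed of housing above 0.6 m/s).
It fails at once if the cover is dropped (falls free faster than 0.6 m/s, a fall of about 18 mm) (contact force between the fingers and cover below 0.05 N and linear speed of cover above 0.6 m/s).
It fails at once if the screw bin, the screwdriver or the oil bottle is shifted by more than 30 mm (distance of any of screw_bin, screwdriver, oil_bottle from where it was at the start of the episode above 0.03 m).
It also fails if it takes over 51 s, if anything falls off the work surface, if the arm or the gripper's body presses on something with over 40 N, if the wrist force passes 120 N, or if a joint passes its speed limit or range.

## Working session

There is one attempt and no reset: what is moved stays moved. The work goes in short steps, Python scripts to look and compute and a shell command to move; the robot and the scene stay as the last step left them, time stands still between calls to the robot, and variables do not carry over. Pictures are saved under pics/ and viewed, at most 10 in all, crops included, and the job is handed in when it is done.

```bash
mkdir -p pics; ls; cat > h.py <<'E'
import numpy as np, cv2
from plant import readout, imaging, ticket, boxes_of
def shot(name,fn=None):
    p=imaging.read_camera(name)
    if fn: cv2.imwrite('pics/'+fn,cv2.cvtColor(p['frame'],cv2.COLOR_RGB2BGR))
    return p
def foc(p): return 240/np.tan(np.radians(p['vfov'])/2)
def ray(p,u,v):
    T=np.array(p['pose']);f=foc(p)
    return T[:3,3],T[:3,:3]@np.array([(u-p['cx'])/f,(v-p['cy'])/f,1])
def at(p,u,v,z):
    o,d=ray(p,u,v); return (o+d*(z-o[2])/d[2])[:2]
def proj(p,X):
    T=np.array(p['pose']);f=foc(p);c=T[:3,:3].T@(np.array(X)-T[:3,3])
    return c[0]/c[2]*f+p['cx'],c[1]/c[2]*f+p['cy']
E
python3 - <<'E'
from h import *
np.set_printoptions(precision=4,suppress=True)
for c in ['top','scene']:
    p=shot(c,c+'0.png'); print(c,p['vfov'],p['cx'],p['cy'],np.array(p['pose']).tolist(),[k for k in p])
    for l in ['housing','cover','fixture','tray','screw_bin','oil_bottle','screwdriver','cover_bore','shaft']:
        try:
            for b in boxes_of(p,l)[:4]:
                x=np.array(b['box'])*[640,480,640,480]; u,v=x[0]+x[2]/2,x[1]+x[3]/2
                print(l,round(b['confidence'],2),x.round(0),at(p,u,v,20).round(0))
        except Exception as e: print(l,e)
print(readout.observe())
E
```

```text
pics
top 49.69465969511035 322.12907464728977 250.01657644346167 [[0.027814292924622508, -0.9975728703132679, 0.063833639439184, 516.6454653174814], [-0.9995843604771072, -0.028241021745439104, -0.00579232080833517, 100.76525669864861], [0.007580989294038692, -0.06364599834806657, -0.9979437436527181, 1086.9588110111517], [0.0, 0.0, 0.0, 1.0]] ['frame', 'vfov', 'cx', 'cy', 'pose', 'shot']
housing 0.92 [292. 250.  40.  68.] [515. 113.]
housing 0.6 [129. 242.  53.  71.] [519. 434.]
cover 0.61 [174. 181.  23.  35.] [685. 380.]
cover 0.57 [232. 257.  39.  54.] [512. 239.]
fixture 0.58 [407. 184. 102. 141.] [ 584. -187.]
tray 0.83 [215. 224. 137. 130.] [502. 172.]
screw_bin 0.68 [350. 129.  61.  54.] [784. -22.]
screw_bin 0.53 [467. 168.  75.  12.] [ 754. -281.]
screw_bin 0.29 [404. 184. 103. 141.] [ 584. -180.]
oil_bottle 0.85 [250. 152.  24.  24.] [761. 225.]
oil_bottle 0.23 [292. 251.  40.  66.] [513. 113.]
screwdriver 0.63 [454. 165.  89.  17.] [ 755. -269.]
cover_bore 0.95 [173. 181.  24.  34.] [684. 382.]
cover_bore 0.58 [229. 257.  44.  50.] [515. 240.]
cover_bore 0.25 [297. 247.  
[... 1042 characters left out ...]
9 [368. 219.  43.  41.] [524. 243.]
cover_bore 0.33 [151. 175. 114.  94.] [ 601. -183.]
shaft 0.76 [453. 238.  49.  48.] [534. 448.]
shaft 0.73 [326. 204.  26.  48.] [525. 121.]
{'clock': 1.0, 'joints': array([ 1.1474,  0.3322, -0.0647,  1.4601,  0.0216,  1.3499, -0.0885]), 'joint_velocities': array([-0.0003,  0.0011, -0.0003,  0.0017,  0.0014,  0.0003, -0.002 ]), 'tau': array([ -0.0006, -62.5239,   0.0484, -39.1824,   0.0163,   0.0017,
        -0.    ]), 'ee_pos': array([ 243.8447, -575.4807,  242.3345]), 'ee_rot': array([ 3.1415, -0.    ,  0.4008]), 'force': array([-0.5751, -0.0521, -0.4018]), 'torque': array([-0.0427,  0.0288,  0.0087]), 'gripper_force': 0.0, 'opening': 85.04887938164386}
```

```bash
python3 - <<'E'
import cv2
a=cv2.imread('pics/top0.png'); cv2.imwrite('pics/top0c.png',cv2.resize(a[120:370,110:560],None,fx=1.75,fy=1.75,interpolation=cv2.INTER_CUBIC))
b=cv2.imread('pics/scene0.png'); cv2.imwrite('pics/scene0c.png',cv2.resize(b[150:350,100:510],None,fx=1.9,fy=1.9,interpolation=cv2.INTER_CUBIC))
E
```

```text
(no output)
```

View pics/top0c.png

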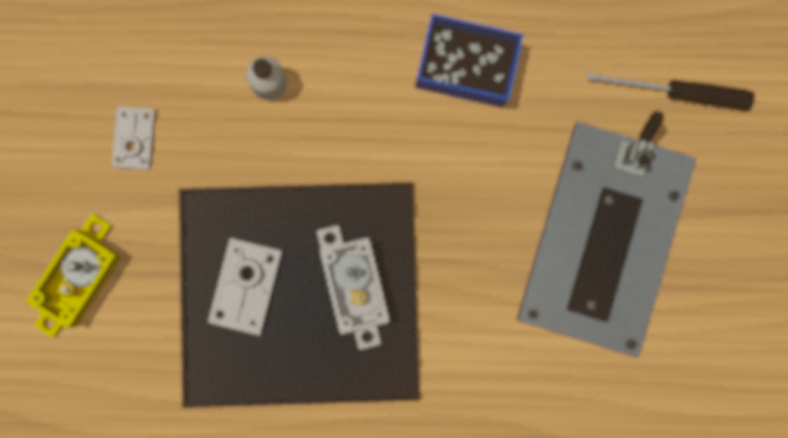

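View pics/scene0c.png

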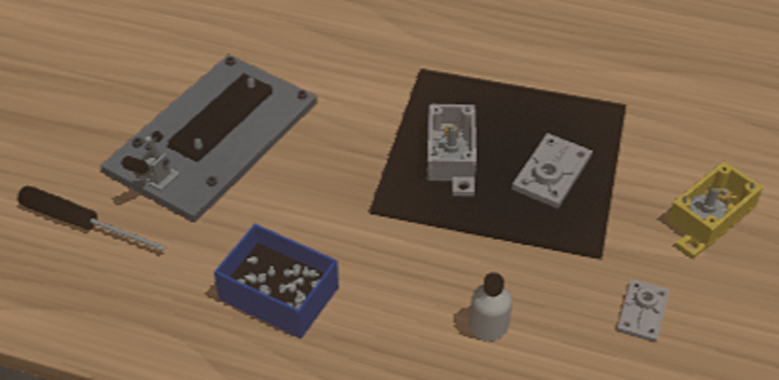

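```bash
python3 - <<'E'
from h import *
p=shot('top')
g=lambda x,y:(x/1.75+110,y/1.75+120)
def ax(name,a,b,z,off=0):
    A=at(p,*g(*a),z);B=at(p,*g(*b),z);d=A-B;print(name,A.round(),B.round(),np.hypot(*d).round(),'yaw',(np.arctan2(d[1],d[0])-off).round(3))
o=np.arctan2(15,124)
ax('fix',(609,200),(591,304),43,o)
ax('hous',(329,238),(368,336),12,o)
ax('cov',(257,244),(233.5,328.5),14)
w=shot('wrist','w0.png');T=np.array(w['pose']);s=readout.observe()
print(w['vfov'],w['cx'],w['cy']);print(T.round(3));print(s['ee_pos'],s['ee_rot'])
E
```

```text
fix [ 623. -180.] [ 503. -160.] 122.0 yaw -0.28
hous [572. 144.] [457.  95.] 125.0 yaw 0.288
cov [562. 229.] [462. 253.] 103.0 yaw -0.235
61.5188703173679 315.5985961273777 239.64730508151993
[[ 3.91000e-01 -8.84000e-01 -2.58000e-01  3.08671e+02]
 [-9.21000e-01 -3.75000e-01 -1.09000e-01 -5.46940e+02]
 [ 0.00000e+00  2.80000e-01 -9.60000e-01  3.74260e+02]
 [ 0.00000e+00  0.00000e+00  0.00000e+00  1.00000e+00]]
[ 243.84013215 -575.50211134  242.33895227] [ 3.14148965e+00 -3.10994984e-06  4.00757956e-01]
```

```bash
python3 -m creep '{"translation":[[0.088,0.11,-0.012],[0.088,0.11,-0.012],[0.088,0.11,-0.012],[0.088,0.11,-0.012],[0.088,0.11,-0.012],[0.088,0.11,-0.012],[0.088,0.11,-0.012],[0.088,0.11,-0.012],[0.088,0.11,-0.012],[0.088,0.11,-0.012],[0.088,0.11,-0.012],[0.088,0.11,-0.012],[0,0,0],[0,0,0],[0,0,0]],"turn":[-0.072,-0.072,-0.072,-0.072,-0.072,-0.072,0,0,0,0,0,0,0,0,0],"claw":[0,0,0,0,0,0,0,0,0,0,0,0,0,0,0]}'; python3 - <<'E'
from h import *
w=shot('wrist','w1.png')
s=readout.observe();print(s['ee_pos'],s['ee_rot'],s['clock'])
import pickle;pickle.dump(w,open('w1.pkl','wb'))
for l in ['fixture','pin_a','pin_b','nest']:
    try: print(l,[(round(b['confidence'],2),(np.array(b['box'])*[640,480,640,480]).round(1).tolist()) for b in boxes_of(w,l)[:4]])
    except Exception as e: print(l,e)
o=np.array([561,-177]);c,q=np.cos(-.28),np.sin(-.28)
for l in [(62,15),(-62,0)]:
    P=o+[c*l[0]-q*l[1],q*l[0]+c*l[1]]; print(proj(w,[*P,27]),proj(w,[*P,43]))
E
```

```text
clock: 2.6
ee_pos: [560.2, -180.7, 199.1]
ee_rot: [3.141, 0.0, -0.279]
force: [0.5, -0.8, -0.4]
opening: 85.4
gripper_force: 0.0
[ 560.08434893 -180.99708012  199.24580223] [ 3.14080018e+00 -1.12283991e-04 -2.79930232e-01] 2.65
fixture []
pin_a [(0.63, [209.1, 0.0, 212.7, 330.1])]
pin_b [(0.63, [209.1, 0.0, 212.7, 330.1])]
nest [(0.79, [204.8, 0.0, 213.3, 332.6])]
(np.float64(290.52280549661464), np.float64(134.1233025010688)) (np.float64(289.1500053965959), np.float64(134.7923259326559))
(np.float64(311.35915733043095), np.float64(291.18225691937937)) (np.float64(311.1587684705589), np.float64(299.4681913406405))
```

View pics/w1.png

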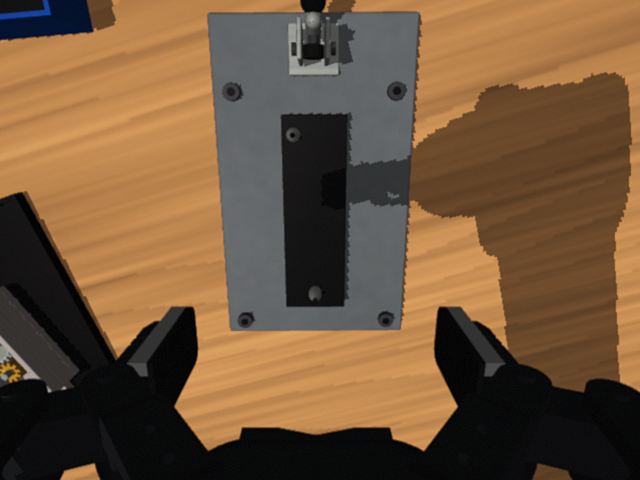

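```bash
python3 - <<'E'
import cv2,numpy as np
a=cv2.imread('pics/w1.png')
def crop(u,v,h=24,s=16):
    c=cv2.resize(a[v-h//1:v+h,u-12:u+12],None,fx=s,fy=s//2*1,interpolation=cv2.INTER_CUBIC);return c
def pc(u0,v0,n=36,s=11):
    c=cv2.resize(a[v0:v0+n,u0:u0+n],None,fx=s,fy=s,interpolation=cv2.INTER_NEAREST)
    c=np.clip(c.astype(float)*1.5,0,255).astype(np.uint8)
    for i in range(0,n,4):
        cv2.putText(c,str(u0+i),(i*s,9),0,.33,(0,255,255));cv2.putText(c,str(v0+i),(0,i*s+10),0,.33,(0,255,255))
        cv2.line(c,(i*s,0),(i*s,n*s),(0,90,90),1);cv2.line(c,(0,i*s),(n*s,i*s),(0,90,90),1)
    return c
cv2.imwrite('pics/w1c.png',np.hstack([pc(276,108),pc(292,276)]))
E
```

```text
(no output)
```

View pics/w1c.png

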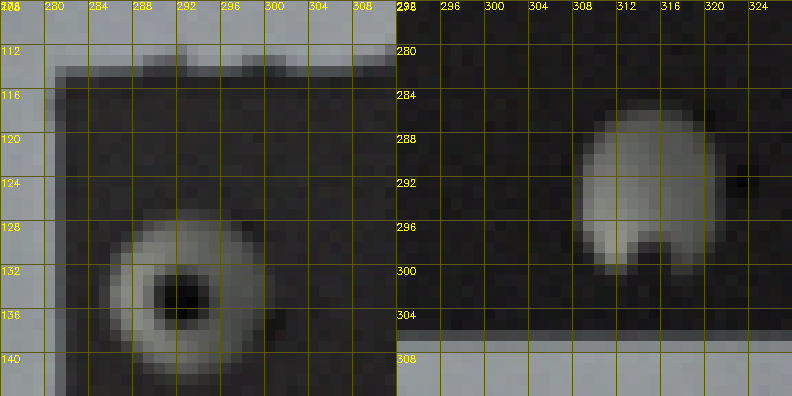

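```bash
cat > fit.py <<'E'
from h import *
from scipy.optimize import least_squares
def fit(p,pts,x0,zfree=False):
    """pts: list of (lx,ly,z world,u,v); u or v may be None"""
    def r(q):
        c,s=np.cos(q[2]),np.sin(q[2]);e=[]
        for lx,ly,z,u,v in pts:
            P=proj(p,[q[0]+c*lx-s*ly,q[1]+s*lx+c*ly,z+(q[3] if zfree else 0)])
            if u is not None:e.append(P[0]-u)
            if v is not None:e.append(P[1]-v)
        return e
    x0=list(x0)+([0] if zfree else [])
    S=least_squares(r,x0,x_scale=[1,1,.01]+([1] if zfree else []));return S.x,np.array(r(S.x)).round(2)
E
python3 - <<'E'
from fit import *
import pickle
w=pickle.load(open('w1.pkl','rb'))
pts=[(62,15,43,292.5,135.1),(-62,0,43,315.2,300.2),(-76,24,27,287.3,307),(76,24,27,281,114.2)]
for zf in(0,1): print(fit(w,pts,(561,-177,-.28),zf))
print(fit(w,pts[:2],(561,-177,-.28)))
# exact top-cam check from pins
E
```

```text
(array([ 5.60075285e+02, -1.79818503e+02, -2.71116187e-01]), array([ 0.15,  0.06,  0.48, -0.6 , -0.57,  0.18, -0.1 ,  0.29]))
(array([ 5.60157132e+02, -1.79871117e+02, -2.71140497e-01,  5.15905683e-01]), array([ 0.15, -0.05,  0.51, -0.43, -0.58,  0.35, -0.12,  0.14]))
(array([ 5.59955018e+02, -1.79533576e+02, -2.73764627e-01]), array([ 0.04,  0.29, -0.04, -0.37]))
```

```bash
python3 -m creep '{"translation":[[-0.02,0.14,-0.01],[-0.02,0.14,-0.01],[-0.02,0.14,-0.01],[-0.02,0.14,-0.01],[-0.02,0.14,-0.01],[-0.02,0.14,-0.01],[-0.02,0.14,-0.01],[0,0,0],[0,0,0],[0,0,0]],"turn":[0.072,0.072,0.072,0.072,0.072,0,0,0,0,0],"claw":[0,0,0,0,0,0,0,0,0,0]}'; python3 - <<'E'
from h import *
w=shot('wrist','w2.png')
s=readout.observe();print(s['ee_pos'],s['ee_rot'],s['clock'])
import pickle;pickle.dump(w,open('w2.pkl','wb'))
for l in ['housing','lug_a','cover','shaft']:
    print(l,[(round(b['confidence'],2),(np.array(b['box'])*[640,480,640,480]).round(1).tolist()) for b in boxes_of(w,l)[:4]])
a=cv2.imread('pics/w2.png');cv2.imwrite('pics/w2c.png',cv2.resize(a[80:360,130:500],None,fx=2.1,fy=2.1,interpolation=cv2.INTER_CUBIC))
E
```

```text
clock: 3.85
ee_pos: [519.0, 113.0, 178.2]
ee_rot: [3.141, -0.0, 0.286]
force: [-1.0, -0.6, -0.4]
opening: 85.2
gripper_force: 0.0
[519.069944   112.8086441  178.17444453] [3.14089105e+00 9.93562702e-06 2.85250674e-01] 3.9
housing [(0.62, [272.7, 119.6, 89.5, 194.2])]
lug_a [(0.88, [269.6, 120.6, 88.5, 190.5])]
cover [(0.83, [79.1, 92.8, 133.0, 167.8]), (0.61, [523.0, 182.9, 117.0, 211.2]), (0.25, [269.5, 122.8, 88.5, 189.9])]
shaft [(0.82, [272.1, 119.6, 86.6, 189.9])]
```

View pics/w2c.png

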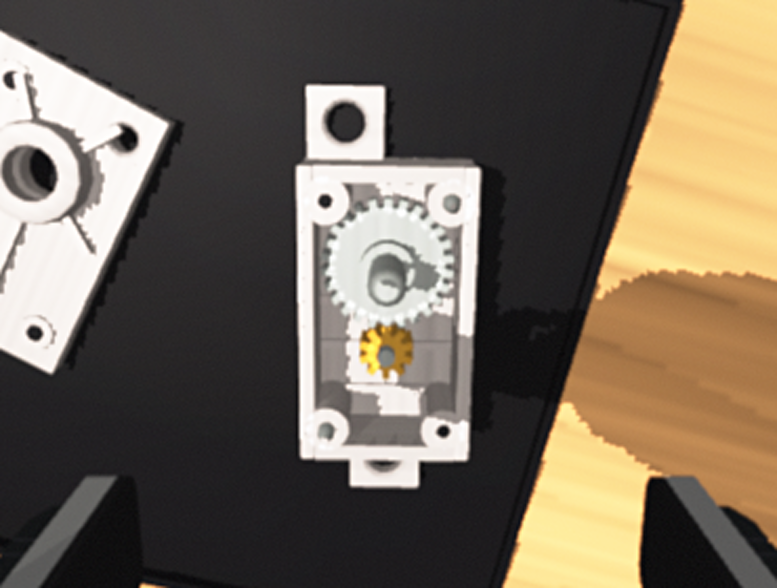

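```bash
python3 - <<'E'
from fit import *
import pickle
w=pickle.load(open('w2.pkl','rb'))
G=lambda lx,ly,z,x,y:(lx,ly,z,None if x is None else (x+.5)/2.1+129.5,(y+.5)/2.1+79.5)
pts=[G(50,29,40,296,166),G(50,-29,40,480,168),G(-50,29,40,300,460),G(-50,-29,40,468,460),G(62,15,12,345,121),G(74,28,12,306,86),G(74,2,12,386,86),G(-74,13,12,349,487),G(-74,-13,12,419,487)]
for zf in(0,1): print(fit(w,pts,(516,112,.288),zf))
print(fit(w,pts[:4],(516,112,.288),1))
s=readout.observe();print(s['ee_pos'])
# cover rough from this view (z=14): boss top z=26 center
print(at(w,130+40/2.1,80+168/2.1,26))
E
```

```text
(array([5.15793516e+02, 1.14273811e+02, 2.71198329e-01]), array([ 0.04, -0.35,  0.39,  0.05,  0.33, -0.81, -0.08,  0.27,  0.11,
        1.  ,  0.34, -0.06, -1.08,  0.52,  0.62, -0.66, -0.7 , -0.23]))
(array([5.15991433e+02, 1.14308452e+02, 2.71184804e-01, 1.06943085e+00]), array([-0.11, -0.52,  0.6 , -0.11,  0.2 , -0.45,  0.09,  0.64,  0.06,
        0.77,  0.23, -0.36, -1.06,  0.23,  0.59, -0.29, -0.62,  0.14]))
(array([5.15674307e+02, 1.14349868e+02, 2.73695479e-01, 2.24135168e-01]), array([-0.34, -0.07,  0.07,  0.11,  0.33, -0.47, -0.03,  0.43]))
[518.89655755 113.59986359 178.16906967]
[529.75236937 237.43175765]
```

```bash
python3 -m creep '{"translation":[[-0.01,0.004,-0.1],[0,0,-0.13],[0,0,-0.12],[0,0,-0.08],[0,0,-0.05],[0,0,-0.03],[0,0,0],[0,0,0]],"turn":[-0.009,0,0,0,0,0,0,0],"claw":[0,0,0,0,0,0,0,0]}'; python3 - <<'E'
from h import *
w=shot('wrist','w3.png')
P=[];R=[]
for i in range(3):
  s=readout.observe();P.append(s['ee_pos']);R.append(s['ee_rot'])
print(P,np.mean(R,0),s['force'],s['clock'])
E
```

```text
clock: 4.9
ee_pos: [516.4, 115.9, 26.1]
ee_rot: [3.141, -0.001, 0.273]
force: [-0.3, -0.2, 0.0]
opening: 85.3
gripper_force: 0.0
[array([516.53988092, 115.93864405,  26.32306548]), array([516.53988092, 115.93864405,  26.32306548]), array([516.53988092, 115.93864405,  26.32306548])] [ 3.14130254e+00 -1.91554660e-03  2.73498563e-01] [-0.36584295  0.35776104  0.55129838] 4.95
```

View pics/w3.png

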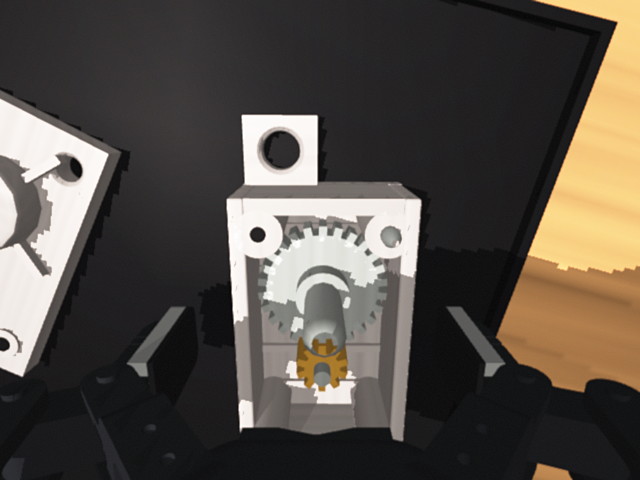

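```bash
python3 -m creep '{"translation":[[-0.002,-0.004,-0.006],[0,0,0],[0,0,0],[0,0,0],[0,0,0],[0,0,0],[0,0,0],[0,0,0],[0,0,0],[0,0,0]],"turn":[0,0,0,0,0,0,0,0,0,0],"claw":[0,0.3,0.6,1,1,1,1,1,1,1]}' 60; python3 -m creep '{"translation":[[0,0,0.03],[0,0,0.06],[0,0,0.1],[0,0,0.13],[0,0,0.13],[0,0,0.06],[0,0,0],[0,0,0],[0,0,0]],"turn":[0,0,0,0,0,0,0,0,0],"claw":[1,1,1,1,1,1,1,1,1]}'; python3 - <<'E'
from h import *
w=shot('wrist','w4.png')
s=readout.observe();print(s['ee_pos'],s['ee_rot'],s['clock'],s['opening'],s['gripper_force'],s['force'])
import pickle;pickle.dump(w,open('w4.pkl','wb'))
for l in ['housing','cover']:
    print(l,[(round(b['confidence'],2),(np.array(b['box'])*[640,480,640,480]).round(1).tolist()) for b in boxes_of(w,l)[:4]])
E
```

```text
clock: 5.95
ee_pos: [515.5, 114.3, 24.0]
ee_rot: [3.141, -0.001, 0.273]
force: [-1.8, -1.0, 7.0]
opening: 56.9
gripper_force: 65.0
clock: 6.85
ee_pos: [514.0, 114.1, 174.5]
ee_rot: [-3.141, 0.003, 0.274]
force: [0.4, -0.9, -6.2]
opening: 56.9
gripper_force: 66.1
[514.0442619  114.23640224 174.54637593] [-3.14123245e+00  3.04608660e-03  2.73666866e-01] 6.9 56.542669806584875 66.06082677841187 [ 0.6600502  -1.37325894 -4.93673748]
housing [(0.71, [219.7, 110.3, 199.2, 330.7])]
cover [(0.87, [81.5, 86.9, 130.1, 165.9])]
```

View pics/w4.png

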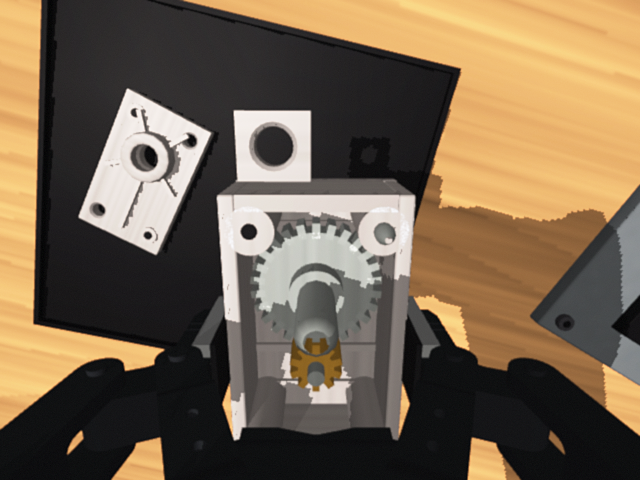

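```bash
python3 - <<'E'
from h import *
import pickle
w=pickle.load(open('w4.pkl','rb'))
g=cv2.cvtColor(w['frame'],cv2.COLOR_RGB2GRAY)
# subpixel corner refinement
c=np.array([[217,196],[414,195],[235,111],[310,111]],np.float32).reshape(-1,1,2)
r=cv2.cornerSubPix(g,c.copy(),(4,4),(-1,-1),(3,50,.01)).reshape(-1,2);print(r)
# lug hole ellipse
roi=g[120:174,246:302]; n,l,s,cen=cv2.connectedComponentsWithStats((roi>170).astype(np.uint8)*0+(roi<=170).astype(np.uint8))
print(s[1:],cen[1:]+[246,120])
obj=np.array([[50,29,36],[50,-29,36],[74,28,8],[74,2,8],[62,15,8],[16,0,60]],float)
hole=[273,146]
img=np.vstack([r,[hole],[[318,331]]]).astype(float)
f=foc(w);K=np.array([[f,0,w['cx']],[0,f,w['cy']],[0,0,1]])
T=np.array(w['pose']);s=readout.observe()
for n in (5,6):
    ok,rv,tv=cv2.solvePnP(obj[:n],img[:n],K,None,flags=cv2.SOLVEPNP_ITERATIVE if n>5 else cv2.SOLVEPNP_SQPNP)
    R=T[:3,:3]@cv2.Rodrigues(rv)[0];o=T[:3,:3]@tv[:,0]+T[:3,3]
    print(n,o.round(1),'yaw',np.arctan2(R[1,0],R[0,0]).round(4),'z',R[:,2].round(4),(cv2.projectPoints(obj,rv,tv,K,None)[0][:,0]-img).round(1).tolist())
# upright assumption
from fit import fit
pts=[(o[0],o[1],o[2]+154,*i) for o,i in zip(obj,img)]
print(fit(w,pts,(514,114,.273),1), s['ee_pos'])
E
```

```text
[[216.40804  195.31108 ]
 [414.73123  195.01561 ]
 [233.29283  109.92237 ]
 [310.2655   110.262474]]
[[   4    3   44   44 1528]] [[271.1367801  144.80628272]]
5 [514.4 115.1 152.8] yaw 0.2747 z [-0.0135 -0.0019  0.9999] [[-0.0, -0.1], [0.2, 0.2], [0.4, 0.1], [-0.4, -0.3], [-0.1, 0.1], [-2.5, 10.8]]
6 [514.  115.9 149.8] yaw 0.2706 z [ 2.000e-04 -2.230e-02  9.998e-01] [[2.8, -2.4], [-2.3, -2.2], [1.0, 0.4], [-1.2, 0.3], [-0.3, -0.3], [-0.1, 3.7]]
(array([ 5.14377332e+02,  1.14758466e+02,  2.82249749e-01, -3.35183215e+00]), array([ 2.3 , -2.13, -1.89, -3.37,  1.59,  1.14, -0.83,  0.17,  0.44,
        0.02, -1.28,  3.88])) [514.39252431 114.39714375 175.0346725 ]
```

```bash
python3 -m creep '{"translation":[[0.01,-0.06,0],[0.02,-0.12,0],[0.02,-0.13,0],[0.021,-0.13,0],[0.02,-0.13,0],[0.02,-0.13,-0.02],[0.02,-0.13,-0.05],[0.02,-0.1,-0.06],[0,-0.05,-0.06],[0,0,-0.03],[0,0,0],[0,0,0],[0,0,0]],"turn":[-0.05,-0.06,-0.06,-0.06,-0.06,-0.058,0,0,0,0,0,0,0],"claw":[1,1,1,1,1,1,1,1,1,1,1,1,1]}'; cat > st.py <<'E'
from h import *
import sys
P=[];R=[]
w=shot('wrist',sys.argv[1]+'.png')
s=readout.observe();print(s['ee_pos'],s['ee_rot'],s['clock'],s['opening'],s['gripper_force'],s['force'])
import pickle;pickle.dump(w,open(sys.argv[1]+'.pkl','wb'))
E
python3 st.py w5
```

```text
clock: 8.3
ee_pos: [561.1, -178.3, 111.3]
ee_rot: [-3.141, -0.001, -0.271]
force: [-0.3, 0.5, -4.1]
opening: 57.0
gripper_force: 65.8
[ 561.08325482 -178.52955038  111.36246512] [-3.14145218e+00 -1.56846209e-03 -2.71545421e-01] 8.35 56.82045098539192 65.84043502807617 [-0.80611334  0.61071945 -5.18002272]
```

```bash
python3 -m creep '{"translation":[[-0.005,-0.0055,-0.03],[0,0,-0.06],[0,0,-0.04],[0,0,-0.01],[0,0,0],[0,0,0]],"turn":[-0.001,0,0,0,0,0],"claw":[1,1,1,1,1,1]}'; python3 st.py w6; python3 - <<'E'
import cv2
a=cv2.imread('pics/w6.png');a=cv2.convertScaleAbs(cv2.resize(a[90:190,200:350],None,fx=5,fy=5,interpolation=cv2.INTER_NEAREST),alpha=1.3)
for i in range(0,150,10):cv2.putText(a,str(200+i),(i*5,8),0,.32,(0,255,255))
for i in range(0,100,10):cv2.putText(a,str(90+i),(0,i*5+8),0,.32,(0,255,255))
cv2.imwrite('pics/w6c.png',a)
E
```

```text
clock: 8.95
ee_pos: [559.3, -181.2, 68.9]
ee_rot: [3.142, -0.001, -0.275]
force: [0.4, 0.4, -4.8]
opening: 56.8
gripper_force: 65.9
[ 559.43006361 -181.20364298   69.11284518] [ 3.14153755e+00 -1.28279470e-03 -2.74627924e-01] 9.0 56.91482949626285 65.87061882019043 [ 0.57910003  0.0072434  -4.37945984]
```

View pics/w6c.png

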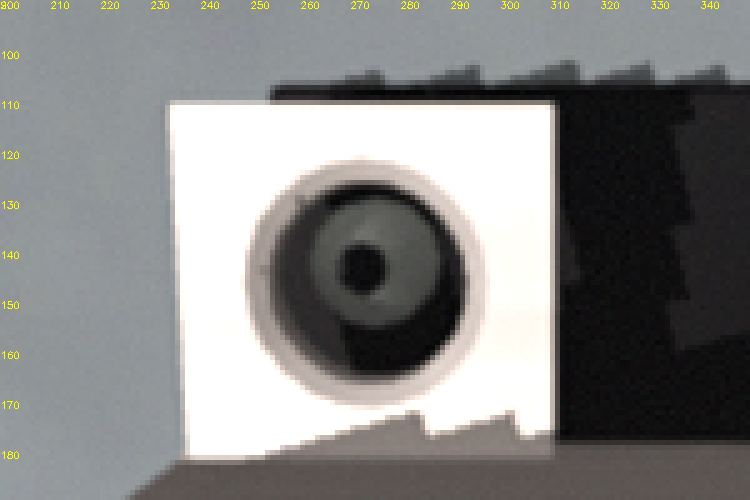

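```bash
python3 - <<'E'
from h import *
import pickle
w=pickle.load(open('w6.pkl','rb'))
h=at(w,271,145,57.5);t=at(w,270.7,142.7,43);print(h,t,t-h)
c,q=np.cos(-.274),np.sin(-.274)
print('pin A pred',560+c*62-q*15,-179.7+q*62+c*15, np.array(w['pose'])[:3,3])
E
```

```text
[ 623.93745619 -182.76246575] [ 624.47612461 -181.19238305] [0.53866842 1.57008271]
pin A pred 623.7459339672389 -182.0357873714061 [ 626.98211507 -199.73905933  200.89632842]
```

```bash
python3 -m creep '{"translation":[[0.0015,0.0045,0],[0,0,-0.01],[0,0,-0.015],[0,0,-0.015],[0,0,-0.01],[0,0,-0.01],[0,0,0],[0,0,0]],"turn":[0.001,0,0,0,0,0,0,0],"claw":[1,1,1,1,1,1,1,1]}'; python3 st.py w7
```

```text
clock: 9.8
ee_pos: [559.3, -179.8, 50.3]
ee_rot: [3.142, 0.0, -0.273]
force: [-0.6, -0.1, -5.1]
opening: 57.1
gripper_force: 65.9
[ 559.44981539 -179.79257518   50.46450053] [ 3.14153404e+00 -2.71970741e-04 -2.73031819e-01] 9.85 56.681340086230655 65.87170600891113 [-0.3990713  -0.8378015  -4.12079138]
```

No contact yet, and in over the pins. Continue down in small steps.

```bash
python3 -m creep '{"translation":[[0,0,-0.004],[0,0,-0.004],[0,0,-0.003],[0,0,0],[0,0,0]],"turn":[0,0,0,0,0],"claw":[1,1,1,1,1]}';  python3 -m creep '{"translation":[[0,0,-0.003],[0,0,0],[0,0,0]],"turn":[0,0,0],"claw":[1,1,1]}'
```

```text
clock: 10.35
ee_pos: [559.3, -179.8, 47.1]
ee_rot: [3.141, -0.0, -0.273]
force: [-2.0, 0.6, -3.1]
opening: 56.7
gripper_force: 66.1
clock: 10.65
ee_pos: [559.3, -179.8, 47.1]
ee_rot: [3.141, -0.0, -0.273]
force: [-6.4, 1.4, 7.2]
opening: 56.7
gripper_force: 67.4
```

```bash
python3 -m creep '{"translation":[[0,0,0],[0,0,0],[0,0,0],[0,0,0],[0,0,0],[0,0,0.05],[0,0,0.1],[0,0,0.14],[0,0,0.14],[0,0,0.08],[0,0,0],[0,0,0],[0,0,0]],"turn":[0,0,0,0,0,0,0,0,0,0,0,0,0],"claw":[0.8,0.5,0.2,0,0,0,0,0,0,0,0,0,0]}'; python3 st.py w8; python3 - <<'E'
import cv2
a=cv2.imread('pics/w8.png');a=cv2.resize(a[70:350,180:470],None,fx=2.1,fy=2.1,interpolation=cv2.INTER_CUBIC)
cv2.imwrite('pics/w8c.png',a)
E
```

```text
clock: 11.95
ee_pos: [558.8, -179.7, 198.4]
ee_rot: [3.142, 0.001, -0.273]
force: [0.1, 0.1, 0.5]
opening: 85.2
gripper_force: 0.0
[ 558.70328748 -179.60256353  198.11387415] [-3.14155906e+00  1.89800827e-03 -2.73016577e-01] 12.0 85.21241745658739 0.0 [-0.15286787 -0.09018523 -0.33945909]
```

View pics/w8c.png

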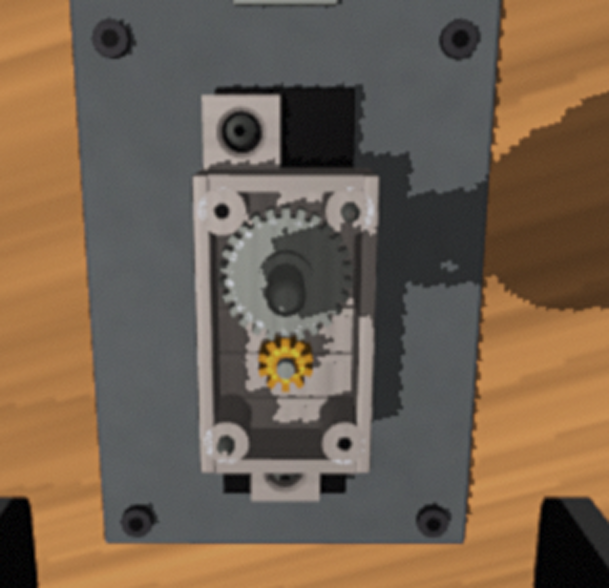

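```bash
python3 - <<'E'
from fit import *
import pickle
w=pickle.load(open('w8.pkl','rb'))
G=lambda lx,ly,z,x,y:(lx,ly,z,(x+.5)/2.1+179.5,(y+.5)/2.1+69.5)
pts=[G(50,29,63,193,177),G(50,-29,63,379,176),G(-50,29,63,200,472),G(-50,-29,63,370,472),G(74,28,35,202,95),G(74,2,35,281,94),G(-74,13,35,251,500),G(-74,-13,35,320,500)]
for zf in(0,1): print(fit(w,pts,(560,-180,-.273),zf))
print(fit(w,pts[:4],(560,-180,-.273),1))
c,q=np.cos(-.273),np.sin(-.273)
# dowel tips/shaft from fit pts
w4=pickle.load(open('w4.pkl','rb'))
# cover from w4: corners px
pc=[(51,31,14,128,88),(51,-31,14,216.5,132),(-51,31,14,79,217),(-51,-31,14,156,253),(16,0,26,148,156)]
print('cover',fit(w4,pc,(515,240,-.235)),fit(w4,pc[:4],(515,240,-.235),1))
E
```

```text
(array([ 5.59568697e+02, -1.79470068e+02, -2.74521647e-01]), array([-0.31, -1.03,  0.4 , -0.36,  0.36,  0.29,  0.03,  0.45,  0.07,
        0.01, -0.38,  0.57,  0.14,  0.14, -0.33,  0.21]))
(array([ 5.59459894e+02, -1.79431323e+02, -2.74517253e-01, -5.88046675e-01]), array([-0.22, -0.92,  0.28, -0.25,  0.43,  0.1 , -0.06,  0.26,  0.15,
        0.2 , -0.38,  0.75,  0.16, -0.05, -0.37,  0.01]))
(array([ 5.59093595e+02, -1.79258028e+02, -2.74083421e-01, -1.63295598e+00]), array([-0.17, -0.4 , -0.04,  0.23,  0.52,  0.03, -0.28,  0.16]))
cover (array([ 5.12444116e+02,  2.42808545e+02, -2.27331044e-01]), array([ 2.31, -0.85, -3.08,  0.51,  0.94, -1.43,  1.59,  0.68, -1.61,
        0.9 ])) (array([ 5.12773314e+02,  2.42018040e+02, -2.26943596e-01,  2.82550009e+00]), array([ 1.67, -1.35, -2.87,  0.44, -0.07, -0.68,  1.32,  1.73]))
```

```bash
python3 -m creep '{"translation":[[-0.01,0.08,0],[-0.015,0.14,0],[-0.016,0.15,0],[-0.016,0.15,0],[-0.016,0.15,0],[-0.016,0.15,0],[-0.016,0.15,-0.01],[-0.016,0.15,-0.02],[-0.016,0.15,-0.03],[-0.016,0.137,0],[0,0,0],[0,0,0],[0,0,0]],"turn":[0.015,0.014,0,0,0,0,0,0,0,0,0,0,0],"claw":[0,0,0,0,0,0,0,0,0,0,0,0,0]}'; python3 st.py w9; python3 - <<'E'
import cv2
a=cv2.imread('pics/w9.png');a=cv2.resize(a[90:350,190:470],None,fx=2.3,fy=2.3,interpolation=cv2.INTER_CUBIC)
cv2.imwrite('pics/w9c.png',a)
E
```

```text
clock: 13.3
ee_pos: [513.3, 241.5, 180.6]
ee_rot: [3.14, 0.001, -0.228]
force: [0.1, -0.4, -0.1]
opening: 85.5
gripper_force: 0.0
[513.59671954 241.06554705 180.79463279] [ 3.14062036e+00  1.90026360e-04 -2.29039664e-01] 13.35 85.13842582648222 0.0 [0.32989904 0.28608543 0.10730402]
```

View pics/w9c.png

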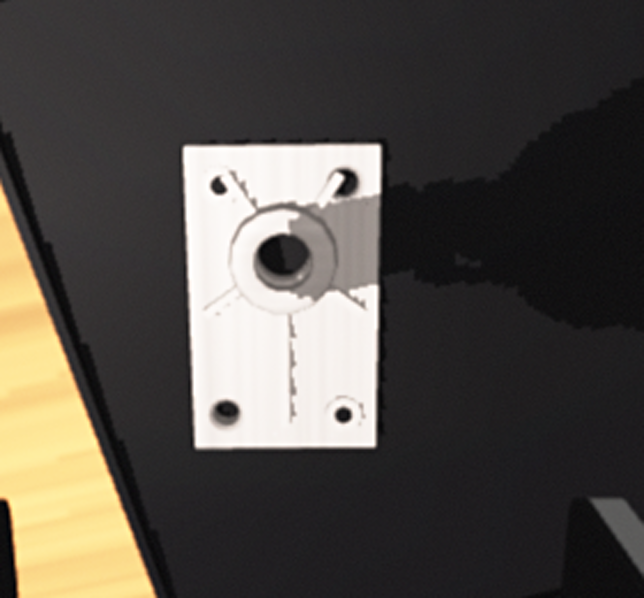

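```bash
python3 - <<'E'
from fit import *
import pickle
w=pickle.load(open('w9.pkl','rb'))
g=cv2.cvtColor(w['frame'],cv2.COLOR_RGB2GRAY)
G=lambda x,y:((x+.5)/2.3+189.5,(y+.5)/2.3+89.5)
c=np.array([G(182,145),G(382,145),G(195,448),G(377,447)],np.float32).reshape(-1,1,2)
r=cv2.cornerSubPix(g,c.copy(),(4,4),(-1,-1),(3,50,.01)).reshape(-1,2);print((r-c[:,0]).round(1).tolist())
L=[(51,31,14),(51,-31,14),(-51,31,14),(-51,-31,14)]
pts=[(*l,*p) for l,p in zip(L,r)]
for zf in(0,1):print(fit(w,pts,(512,242,-.228),zf))
s=readout.observe();print(s['ee_pos'],s['ee_rot'])
E
```

```text
[[0.4000000059604645, 0.30000001192092896], [-0.699999988079071, -0.30000001192092896], [-0.10000000149011612, -0.10000000149011612], [-0.800000011920929, -0.10000000149011612]]
(array([ 5.11469635e+02,  2.44380171e+02, -2.19441335e-01]), array([ 0.23,  0.43, -0.14,  0.3 ,  0.27, -0.38, -0.36, -0.52]))
(array([ 5.11844398e+02,  2.44281526e+02, -2.19447451e-01,  1.85055056e+00]), array([-0.05,  0.07,  0.13, -0.06,  0.04,  0.06, -0.13, -0.08]))
[513.59671954 241.06554705 180.79463279] [ 3.14062036e+00  1.90026360e-04 -2.29039664e-01]
```

```bash
python3 -m creep '{"translation":[[0.0035,0.007,-0.07],[0,0,-0.13],[0,0,-0.13],[0,0,-0.1],[0,0,-0.05],[0,0,-0.02],[0,0,0],[0,0,0],[0,0,0]],"turn":[0.006,0,0,0,0,0,0,0,0],"claw":[0.18,0.18,0.18,0.18,0.18,0.18,0.18,0.18,0.18]}'; python3 st.py w10
```

```text
clock: 14.25
ee_pos: [515.4, 244.8, 32.6]
ee_rot: [-3.14, -0.002, -0.218]
force: [-0.4, -0.1, 0.6]
opening: 69.9
gripper_force: 0.0
[515.21906704 244.74715196  32.41421721] [-3.14061504e+00 -1.76414745e-03 -2.18182990e-01] 14.3 69.74868493547534 0.0 [ 0.0909585  -0.2193284  -0.70019316]
```

```bash
python3 -m creep '{"translation":[[-0.0025,-0.0035,-0.03],[0,0,-0.02],[0,0,0],[0,0,0]],"turn":[0,0,0,0],"claw":[0.18,0.18,0.18,0.18]}'; python3 -m creep '{"translation":[[0,0,-0.005],[0,0,-0.005],[0,0,0],[0,0,0]],"turn":[0,0,0,0],"claw":[0.18,0.18,0.18,0.18]}';python3 -m creep '{"translation":[[0,0,-0.005],[0,0,0],[0,0,0]],"turn":[0,0,0],"claw":[0.18,0.18,0.18]}'
```

```text
clock: 14.7
ee_pos: [513.5, 243.3, 15.8]
ee_rot: [3.141, 0.001, -0.218]
force: [0.8, -0.9, 0.3]
opening: 70.2
gripper_force: 0.0
clock: 15.1
ee_pos: [513.7, 243.4, 13.1]
ee_rot: [3.142, -0.0, -0.218]
force: [-0.3, -0.1, -0.1]
opening: 69.8
gripper_force: 0.0
clock: 15.4
ee_pos: [513.7, 243.4, 11.6]
ee_rot: [3.141, 0.0, -0.218]
force: [0.6, 0.7, 0.2]
opening: 70.4
gripper_force: 0.0
```

```bash
python3 -m creep '{"translation":[[0,0,-0.005],[0,0,0],[0,0,0]],"turn":[0,0,0],"claw":[0.18,0.18,0.18]}'; python3 -m creep '{"translation":[[0,0,-0.005],[0,0,0],[0,0,0]],"turn":[0,0,0],"claw":[0.18,0.18,0.18]}';python3 - <<'E'
from h import *
# tip height from w8 (open, z198): bright/dark edges of pads vs. separation, rough check in w10 (opening 70)
g=cv2.imread('pics/w10.png',0)
for v in (300,310,320): print(v,g[v,120:330:6].tolist())
E
```

```text
clock: 15.7
ee_pos: [513.7, 243.4, 10.1]
ee_rot: [3.141, 0.0, -0.218]
force: [-0.4, -0.7, -0.9]
opening: 70.1
gripper_force: 0.0
clock: 16.0
ee_pos: [513.7, 243.4, 8.6]
ee_rot: [3.141, 0.0, -0.218]
force: [0.1, 0.3, 0.4]
opening: 70.2
gripper_force: 0.0
300 [226, 170, 43, 10, 13, 26, 42, 42, 42, 41, 42, 40, 40, 75, 81, 84, 22, 39, 17, 18, 16, 154, 150, 140, 147, 153, 134, 141, 145, 147, 143, 96, 96, 94, 96]
310 [207, 206, 48, 41, 11, 14, 39, 42, 40, 41, 40, 40, 92, 95, 98, 18, 15, 38, 37, 17, 34, 153, 150, 140, 99, 156, 189, 151, 139, 144, 147, 147, 152, 156, 157]
320 [215, 218, 221, 37, 34, 11, 15, 40, 39, 20, 22, 98, 96, 97, 19, 17, 14, 33, 35, 37, 36, 148, 150, 156, 150, 149, 147, 190, 250, 149, 146, 145, 148, 148, 147]
```

```bash
python3 -m creep '{"translation":[[0,0,-0.005],[0,0,0],[0,0,0]],"turn":[0,0,0],"claw":[0.18,0.18,0.18]}'; python3 -m creep '{"translation":[[0,0,-0.004],[0,0,0],[0,0,0]],"turn":[0,0,0],"claw":[0.18,0.18,0.18]}'
```

```text
clock: 16.3
ee_pos: [513.9, 243.5, 7.4]
ee_rot: [-3.142, -0.0, -0.218]
force: [-0.7, -0.6, 5.4]
opening: 70.3
gripper_force: 2.5
clock: 16.6
ee_pos: [513.9, 243.5, 7.3]
ee_rot: [3.141, -0.001, -0.218]
force: [-6.6, -4.0, 19.1]
opening: 70.2
gripper_force: 9.6
```

```bash
python3 -m creep '{"translation":[[0,0,0.018],[0,0,0],[0,0,0],[0,0,0],[0,0,0],[0,0,0],[0,0,0],[0,0,0],[0,0,0]],"turn":[0,0,0,0,0,0,0,0,0],"claw":[0.18,0.2,0.24,0.4,0.7,1,1,1,1]}' 60
```

```text
clock: 17.5
ee_pos: [513.7, 243.4, 11.6]
ee_rot: [3.141, -0.0, -0.218]
force: [-1.5, -1.2, 7.4]
opening: 60.2
gripper_force: 65.0
```

```bash
python3 -m creep '{"translation":[[0,0,0.02],[0,0,0.05],[0,0,0.1],[0,0,0.13],[0,0,0.13],[0,0,0.1],[0,0,0],[0,0,0],[0,0,0]],"turn":[0,0,0,0,0,0,0,0,0],"claw":[1,1,1,1,1,1,1,1,1]}'; python3 st.py w11; python3 - <<'E'
from h import *
g=cv2.imread('pics/w11.png',0)
m=(g>110).astype(np.uint8)
print(g[100:340:12,160:480:16])
E
```

```text
clock: 18.4
ee_pos: [513.1, 242.9, 169.4]
ee_rot: [3.14, 0.001, -0.218]
force: [0.4, 0.3, -2.5]
opening: 60.2
gripper_force: 65.5
[512.9956759  242.943051   169.08743248] [ 3.14018652e+00  1.85209376e-03 -2.18019850e-01] 18.45 60.4304535062797 65.47816023230553 [-0.65507703  0.63460066 -1.67823629]
[[210  52  56  55  54  51  50  52  49  46  46  42  38  37  36  34  33  31
   31  28]
 [205  18  56  55  54  51  50  51  47  44  40  40  39  39  35  34  34  33
   31  30]
 [220  44  57  55  53  50  53  50  48  45  44  42  38  39  35  34  34  31
   30  29]
 [228  72  58  54  54  53  53  50  48  47  46  42  18  19  18  23  17  16
   31  15]
 [223 224  24  57  56  54  53  51  49  45  43  43  16  17  18  17  19  17
   16  17]
 [226 225  13  57  57  54  52  50  48  47  45  41  18  17  15  18  16  17
   15  15]
 [223 224  60  57  55  52  52  49  47  45  42  42  19  18  17  19  18  15
   18  16]
 [224 220 199  57  56  53  49  45  45  46  42  15  16  13  16  15  17  18
   17  17]
 [212 215 214  28 249 245 249 246 246 245 247 244 240 242 240 243  18  16
   15  17]
 [215 209 204  12 249 244 249 246 2
[... 200 characters left out ...]
  17  17
   18  16]
 [213 220 227 226 252 242 245 246 157 244 144 245 246 134 140 146  16  16
   29  29]
 [225 227 227 227 187 241 246 244 182 117 118 103 143 140 146 146  14  17
   29  28]
 [228 218 211 219 120 240 245 235 248 244 242 145 105 140 144 145  14  21
   28  29]
 [221 227 226 227 231 231 245 174 244 236 145 140 144 140 145 147  28  29
   27  28]
 [225 227 230 231 221 134 143 138 137  34  35  60 140 136 144 145  27  27
   26  27]
 [228 219 222 223  56 133 143 136  81  97  97 120 138 114 143 143  90  25
   26  28]
 [226 233  26  90  16 134 142 136 128 133 138  84 138 142 142 137  90  18
   27  25]
 [231 219  19  90  13 135 109 125 135  94  93 138 134 141 141  76  14  89
   20  24]]
```

```bash
cat > cov.py <<'E'
from fit import *
import pickle,sys
def cover_pose(fn,tcpz,top):
    w=pickle.load(open(fn+'.pkl','rb'));g=cv2.GaussianBlur(cv2.cvtColor(w['frame'],cv2.COLOR_RGB2GRAY).astype(np.float32),(3,3),0)
    def edge(a,t=105):   # first crossing up, subpixel
        i=np.where((a[:-1]<t)&(a[1:]>=t))[0]; 
        return None if len(i)==0 else i[0]+(t-a[i[0]])/(a[i[0]+1]-a[i[0]])
    fr=[(u,150+edge(g[150:240,u])) for u in range(235,401,5) if edge(g[150:240,u]) is not None]
    ri=[(480-edge(g[v,480:330:-1]),v) for v in range(198,262,4) if edge(g[v,480:330:-1]) is not None]
    def line(p,k):
        p=np.array(p);x,y=(p[:,0],p[:,1]) if k else (p[:,1],p[:,0])
        for _ in range(3):
            c=np.polyfit(x,y,1);r=np.abs(y-np.polyval(c,x));o=r<=max(.4,2*np.median(r));x,y=x[o],y[o]
        return c,len(x),r.max()
    F,R=line(fr,1),line(ri,0);print('front',F,'right',R)
    le=[]
    for v in range(198,222,2):
        a=g[v,200:260];b=np.argmax(np.diff(a));le.append((200+b+.5,v))
    L=line(le,0);print('left',L)
    def isect(V):
        u=300.
        for _ in range(20): v=np.polyval(F[0],u);u=np.polyval(V[0],v)
        return u,v
    c=[isect(L),isect(R)];print('corners',np.round(c,1).tolist())
    return w,[(51,31,top,*c[0]),(51,-31,top,*c[1])],F
if __name__=='__main__':
    s=readout.observe();z=s['ee_pos'][2]
    top=z-11.6+14
    w,pts,_=cover_pose(sys.argv[1],z,top)
    for zf in (0,1):print(fit(w,pts,(s['ee_pos'][0],s['ee_pos'][1],s['ee_rot'][2]),zf))
    print(s['ee_pos'],s['ee_rot'])
E
python3 cov.py w11
```

```text
front (array([4.82550287e-04, 1.90036480e+02]), 34, np.float64(0.1446127093890368)) right (array([-7.26031550e-02,  4.25831059e+02]), 14, np.float64(0.30246851891291726))
left (array([8.21678322e-02, 2.03410256e+02]), 12, np.float64(0.4941724941724601))
corners [[219.0, 190.1], [412.0, 190.2]]
(array([ 5.11414764e+02,  2.43896102e+02, -2.18113957e-01]), array([ 0.66, -0.04, -0.66, -0.04]))
(array([ 5.11543794e+02,  2.43868076e+02, -2.18114896e-01,  8.89528955e-01]), array([-0.,  0., -0.,  0.]))
[512.9956759  242.943051   169.08743248] [ 3.14018652e+00  1.85209376e-03 -2.18019850e-01]
```

```bash
python3 -m creep '{"translation":[[0.01,-0.08,0],[0.015,-0.13,0],[0.017,-0.15,0],[0.017,-0.15,0],[0.017,-0.15,0],[0.017,-0.15,0],[0.017,-0.15,0],[0.017,-0.15,0],[0.017,-0.15,0],[0.016,-0.11,-0.03],[0,-0.041,-0.06],[0,0,-0.06],[0,0,-0.04],[0,0,-0.01],[0,0,0],[0,0,0],[0,0,0]],"turn":[-0.018,-0.0175,0,0,0,0,0,0,0,0,0,0,0,0,0,0,0],"claw":[1,1,1,1,1,1,1,1,1,1,1,1,1,1,1,1,1]}'; python3 st.py w12; python3 -m creep '{"translation":[[0,0,0],[0,0,0]],"turn":[0,0],"claw":[1,1]}'
```

```text
clock: 20.15
ee_pos: [562.3, -179.8, 111.3]
ee_rot: [3.141, -0.001, -0.273]
force: [0.4, -1.0, -1.2]
opening: 60.0
gripper_force: 65.4
[ 562.18708191 -179.84796369  111.17000402] [ 3.14142974e+00 -1.32163662e-03 -2.73547847e-01] 20.2 60.08003522119009 65.43487027287483 [-0.07758477  0.27785547 -1.71307268]
clock: 20.4
ee_pos: [561.8, -179.9, 110.7]
ee_rot: [3.141, -0.001, -0.274]
force: [0.3, 0.8, -1.8]
opening: 60.1
gripper_force: 65.4
```

```bash
python3 -m creep '{"translation":[[-0.0025,-0.002,-0.01],[0,0,-0.02],[0,0,-0.02],[0,0,-0.0125],[0,0,0],[0,0,0],[0,0,0]],"turn":[0,0,0,0,0,0,0],"claw":[1,1,1,1,1,1,1]}'; python3 st.py w13; python3 -m creep '{"translation":[[0,0,0],[0,0,0]],"turn":[0,0],"claw":[1,1]}'; python3 cov.py w13
```

```text
clock: 21.1
ee_pos: [561.1, -180.6, 91.8]
ee_rot: [3.142, -0.0, -0.274]
force: [-0.5, 0.2, -2.0]
opening: 60.1
gripper_force: 65.5
[ 561.14219617 -180.59300276   91.83324052] [ 3.14148378e+00 -4.47435835e-04 -2.73886578e-01] 21.15 59.9875828948531 65.45018166303635 [ 0.15977272 -0.28553503 -1.86563301]
clock: 21.35
ee_pos: [561.0, -180.5, 91.7]
ee_rot: [3.142, -0.0, -0.274]
force: [-0.2, -0.3, -1.9]
opening: 60.0
gripper_force: 65.5
front (array([6.5412245e-02, 1.6848164e+02]), 22, np.float64(7.853517736388653)) right (array([ -1.40461059, 685.27092742]), 5, np.float64(3.024692887782237))
left (array([5.99571734e-02, 2.08392934e+02]), 10, np.float64(0.3640256959313888))
corners [[219.4, 182.8], [410.9, 195.4]]
(array([ 5.60831271e+02, -1.76461005e+02, -3.38834390e-01]), array([-0.,  0.,  0.,  0.]))
(array([ 5.60831227e+02, -1.76460991e+02, -3.38834388e-01, -3.23752509e-04]), array([ 0.,  0.,  0., -0.]))
[ 561.03860209 -180.54519355   91.71437751] [ 3.14150836e+00 -2.30334098e-04 -2.73902034e-01]
```

```bash
python3 -m creep '{"translation":[[0,0,-0.015],[0,0,-0.015],[0,0,-0.01],[0,0,0],[0,0,0]],"turn":[0,0,0,0,0],"claw":[1,1,1,1,1]}'; python3 -m creep '{"translation":[[0,0,-0.007],[0,0,-0.006],[0,0,0],[0,0,0]],"turn":[0,0,0,0],"claw":[1,1,1,1]}'; python3 -m creep '{"translation":[[0,0,-0.006],[0,0,-0.005],[0,0,0],[0,0,0]],"turn":[0,0,0,0],"claw":[1,1,1,1]}'
```

```text
clock: 21.85
ee_pos: [560.9, -180.5, 79.5]
ee_rot: [3.142, 0.0, -0.274]
force: [0.4, -0.8, -1.4]
opening: 60.0
gripper_force: 65.5
clock: 22.25
ee_pos: [560.9, -180.5, 75.7]
ee_rot: [3.142, 0.0, -0.274]
force: [-0.8, -0.4, -1.2]
opening: 60.3
gripper_force: 65.5
clock: 22.65
ee_pos: [560.9, -180.5, 72.3]
ee_rot: [3.142, 0.0, -0.274]
force: [0.8, -0.5, -2.2]
opening: 60.2
gripper_force: 65.5
```

No contact; the dowels are entering. Last millimetres.

```bash
python3 -m creep '{"translation":[[0,0,-0.003],[0,0,-0.003],[0,0,0],[0,0,0]],"turn":[0,0,0,0],"claw":[1,1,1,1]}'; python3 -m creep '{"translation":[[0,0,-0.003],[0,0,0],[0,0,0]],"turn":[0,0,0],"claw":[1,1,1]}'
```

```text
clock: 23.05
ee_pos: [561.0, -180.5, 70.7]
ee_rot: [3.142, -0.0, -0.274]
force: [0.4, 0.7, 0.1]
opening: 60.1
gripper_force: 65.5
clock: 23.35
ee_pos: [561.0, -180.5, 70.6]
ee_rot: [3.141, -0.0, -0.274]
force: [-4.3, 2.3, 8.1]
opening: 60.2
gripper_force: 66.5
```

```bash
python3 -m creep '{"translation":[[0,0,0],[0,0,0],[0,0,0],[0,0,0],[0,0,0],[0,0,0.04],[0,0,0.08],[0,0,0.12],[0,0,0.13],[0,0,0.06],[0,0,0],[0,0,0],[0,0,0]],"turn":[0,0,0,0,0,0,0,0,0,0,0,0,0],"claw":[0.8,0.5,0.2,0,0,0,0,0,0,0,0,0,0]}'; python3 st.py w14; python3 - <<'E'
from fit import *
import pickle
w=pickle.load(open('w14.pkl','rb'));g=cv2.cvtColor(w['frame'],cv2.COLOR_RGB2GRAY)
c0,s0=np.cos(-.2738),np.sin(-.2738)
L=[(51,31,73),(51,-31,73),(-51,31,73),(-51,-31,73)]
P=np.array([proj(w,[559.4+c0*x-s0*y,-179.6+s0*x+c0*y,z]) for x,y,z in L],np.float32).reshape(-1,1,2)
r=cv2.cornerSubPix(g,P.copy(),(5,5),(-1,-1),(3,50,.01)).reshape(-1,2);print((r-P[:,0]).round(1).tolist())
pts=[(*l,*p) for l,p in zip(L,r)]
for zf in(0,1):print(fit(w,pts,(559.5,-179.6,-.274),zf))
u,v=P[:,0].mean(0).astype(int)
a=g[int(P[0,0,1])-12:int(P[2,0,1])+14:7, int(P[0,0,0])-14:int(P[1,0,0])+16:7];print(a)
b=[(l,[(round(b['confidence'],2),(np.array(b['box'])*[640,480,640,480]).round(0).tolist()) for b in boxes_of(w,l)[:2]]) for l in ('cover','housing')];print(b)
E
```

```text
clock: 24.65
ee_pos: [560.4, -180.4, 197.7]
ee_rot: [3.142, 0.002, -0.274]
force: [-0.8, -0.1, -0.2]
opening: 85.5
gripper_force: 0.0
[ 560.35336172 -180.39457517  197.52970909] [-3.14158359e+00  1.99708348e-03 -2.73809057e-01] 24.7 85.21107300296183 0.0 [-0.49397087  0.41202556 -0.30438799]
[[0.10000000149011612, 0.8999999761581421], [0.10000000149011612, 1.0], [-0.0, 0.800000011920929], [-0.30000001192092896, 0.699999988079071]]
(array([ 5.58845821e+02, -1.79414976e+02, -2.75136878e-01]), array([ 0.02, -0.  , -0.07,  0.01, -0.08, -0.09,  0.14,  0.09]))
(array([ 5.58837885e+02, -1.79412739e+02, -2.75136876e-01, -3.50543647e-02]), array([ 0.03,  0.01, -0.08,  0.02, -0.08, -0.11,  0.13,  0.08]))
[[ 89  87  88  86 162  95   9 109 159   4  19  18  17  19  46  79  86  47
   60]
 [ 86  89  89  89 150  77  74  74  74   6   7   6  10   3  45  44  42  45
   44]
 [ 90  89 118 140 143 149 143 144 142 140 137 140 134 136 134 132 119  43
   44]
 [ 89  88 117 157 159 166 160 159 159 157 153 156 150 153 149 151 154  44
   45]
 [ 90  90 109 156 170 139 162 160 158 156 152 155 149 133  97 149 149  4
[... 1068 characters left out ...]
 90  89 155 146 155 153 151 149 155 147 148 144 150 148 149  41  42
   88]
 [ 90  91  90 156 144 155 152 148 150 156 144 148 143 147 147 148  87  86
   85]
 [ 92  89  90 155 138  75 150 150 148 154 144 145 143 135 107 149  85  85
   85]
 [ 90  89  92 156  58  66 119 148 149 154 144 147 142  11 139 148  85  84
   85]
 [ 93  90  88 155 140 117 149 146 146 149 143 146 143 150 148 148  86  84
   86]
 [ 89  89  90 158 143 155 151 146 145 149 142 146 146 147 148 147  85  86
   85]
 [ 83  88  90  86  91  89  90 104 101 103 100 100  85  87  87  88  87  85
   84]]
[('cover', [(0.56, [265.0, 152.0, 99.0, 154.0])]), ('housing', [(0.76, [276.0, 117.0, 82.0, 195.0]), (0.67, [0.0, 190.0, 115.0, 202.0])])]
```

```bash
python3 -c "
from plant import ticket; print(ticket.hand_in())"
```

```text
the job is handed in; nothing more can be done
None
```

I handed the job in at about 25 s of the 51 s limit: the housing is on both locating pins and down on the nest, and the cover is on the right way round, within about 0.7 mm and 0.002 rad of the housing and flush by camera fit; no verdict was returned.

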